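Find the rattling tin and hold it out over the cork-padded tray

ROBOT

A 6-joint arm with a two-finger parallel gripper is mounted at the origin on the work surface. World frame = base frame: x ahead of the robot, y to its left, z up, the work surface at z = 0. Lengths are in m, angles in degrees, forces in N, time in s.
With the tool pointing down it reaches from about 0.375 to 0.75 m from the base axis. Payload 9 kg.
Tool frame: the origin (TCP) lies at the very end of the fingers, on their centre line; the grasp point (between the pads) lies 19 mm behind it; z points along the fingers, y is the line along which they close (so a half turn about z gives the same grasp; the last joint's range is limited). The gripper opens to 85 mm and grips with 20 to 120 N. Pads are 22 mm wide; open, the fingers measure 114 mm over their backs; the gripper's body (76 mm by 85 mm) begins 54 mm behind the grasp point. The pads swing forward as they close: fully open they stand 13 mm farther back than shut.
Start: joints at [-88.39, 5.964, 5.575, 89.605, 0, 77.527], TCP at [0.146, -0.582, 0.231] pointing down, gripper open.
Joint ranges: [-171.21, 171.21], [-48.23, 106.86], [-62.78, 66.21], [-105.2, 120.99], [-86.42, 89.51], [-180, 180]. Speed limits (degrees/s): [127.2, 127.2, 147.25, 180, 180, 180].

INTERFACE

Orientations are given as [roll, pitch, yaw] about the fixed x, y, z axes, in that order (R = Rz(yaw) Ry(pitch) Rx(roll)).
In Python, from cell import r gives the robot as it stands. The module is installed in compiled form; this text tells all that it offers.
- The arm moves only by the shell command python3 -m inch 'ROWS' [FORCE]. ROWS is JSON, a list of rows, each an object with "jaw": the gripper's target within -1 to 1 (fully open at 1, half-way at 0, shut at -1); "xyz": the shift along the world's x, y, z in mm, a list of three; "angular": the turn, a rotation vector about the world's x, y, z in rad, a list of three. A call has 1 to 8 rows; each row is the pose to reach, as a shift and turn from the pose commanded when the call began; what a row does not reach only later rows make up. A row lasts 1/12 s, in which the tool goes at most 41.7 mm and 7.16 degrees, less where a joint would pass 70% of its speed; a pose out of reach is approached as far as the arm can. A call with a gripper value outside its range is refused whole. The fingers move at their own pace and stop on an object; FORCE is the grip in N (left out, the last holds). Time passes only in rows, so rows that repeat a pose let the fingers close. It gives the time, the measured TCP pose, the force, the opening and the grip force at its end, in the units of the state.
- r.get_state(): the state, without advancing time (a new reading comes with each control period).
- r.grab_frame(name): name is "scene" or "top"; returns a dict with "frame" (400x640x3 uint8, red, green, blue), "z_map" (400x640 float32, m along the optical axis (not along the pixel's ray), 0 where there is no reading), "fx", "fy", "cx", "cy" (pixels), "cam_to_world" (4x4, takes a point from camera to world coordinates). Camera axes: x right, y down, z forward; pixel columns grow to the right and rows downward; lengths in m; the calibration is good to about 2 mm. A picture is of the moment at which its call begins.
- r.job_done(): hands the job in; it is judged then, once.
The state is a dict: "time": time; "joints": joint angles; "joint_vel": joint speeds; "joint_torque": joint torques, N m; "tool_pos": TCP position; "ee_rot": TCP orientation; "wrist_force": force on the tool from outside, world axes, zero at the start; "moment": the same for the moment, N m; "finger_gap": finger opening in m; "finger_force": force on a finger pad.
Only numpy, scipy, OpenCV 4.12 (cv2) and the standard library are available. Lean on these libraries where they do the work, as an engineer would, in place of code of your own. Each camera call takes 0.05 s, during which the arm holds its last target. There are 200 camera calls.

TASK

One of the three sealed tins has a loose piece in it: pick the tins up one at a time and shake each briskly back and forth lengthwise, several strokes, to find the one that rattles, standing each quiet tin back upright about where it was. Hold the rattling tin out level and still, roughly 15 cm above the bench, over the middle of the tray with the cork pad in it (not the one taken by the steel block), touching nothing but the gripper, and finish while still holding it there. Leave the trays' contents and everything else on the bench where they are.

Things in the scene. Friction and masses are not known exactly. Their poses are not given: they have to be found in the camera images.
- tin_a: One of three look-alike sealed bare-metal tins in a row, 96 (its x) x 58 (y) x 50 tall, shell and fixed contents 210 to 480 g; origin: centre of underside. Any one may rattle: it holds a further 110 g steel ball (slug), 30 across, free to roll 29 each way from the middle along x (10 along y) once tilted over 0.15 rad; it knocks on the walls, and tilting endways shifts its weight. The others are packed fast.
- tin_b: One of three look-alike sealed bare-metal tins in a row, 96 (its x) x 58 (y) x 50 tall, shell and fixed contents 210 to 480 g; origin: centre of underside. Any one may rattle: it holds a further 110 g steel ball (slug), 30 across, free to roll 29 each way from the middle along x (10 along y) once tilted over 0.15 rad; it knocks on the walls, and tilting endways shifts its weight. The others are packed fast.
- tin_c: One of three look-alike sealed bare-metal tins in a row, 96 (its x) x 58 (y) x 50 tall, shell and fixed contents 210 to 480 g; origin: centre of underside. Any one may rattle: it holds a further 110 g steel ball (slug), 30 across, free to roll 29 each way from the middle along x (10 along y) once tilted over 0.15 rad; it knocks on the walls, and tilting endways shifts its weight. The others are packed fast.
- tray_1: shallow open grey metal tray fixed to the far part of the bench, 130 x 130, 28 tall, walls and floor 4 thick; origin at the centre of its underside. One tray has the cork pad in it, the other the steel block (this one stands on the left).
- tray_2: shallow open grey metal tray fixed to the far part of the bench, 130 x 130, 28 tall, walls and floor 4 thick; origin at the centre of its underside. One tray has the cork pad in it, the other the steel block (this one stands on the right).
- pad: round cork pad, 90 diameter, 8 thick, lying loose in one of the two trays; origin at the centre of its underside
- block: dark steel block, 70 x 50, 45 tall, lying in the other tray; origin at the centre of its underside
- nozzle: bystander: copper torch nozzle standing between the middle and left tins, 22 diameter, 50 tall; origin on it at its underside
- square: bystander: small red magnetic square, 50 x 12, 50 tall, standing between the middle and right tins; origin on it at its underside
- jar: bystander: round jar standing between the trays, 52 diameter, 70 tall; origin on it at its underside
- driver: bystander: screwdriver lying on the left; origin on it at its underside
- pliers: bystander: steel locking pliers lying on the right; origin on it at its underside
- brush: bystander: brush lying at the far right; origin on it at its underside
- hammer: bystander: hammer lying at the far left; origin on it at its underside
There are look-alikes about, which are no part of the job. What is shaped like the tin_a but blue or green is not meant. Leave any blue look-alike of the tin_b alone.

How it is judged (in metres and radians):
On the way, in this order (a step that is already met when the one before it is completed fails the run):
1. the rattling tin, held in the gripper clear of the bench, is shaken lengthwise so that its loose piece runs to its +x end (((distance between slug and tin_a below 0.075 m and height (world z) of tin_a above 0.04 m and contact force between tin_a and the fingers above 1 N and x of slug_center in the frame of tin_a above 0.012 m) or (distance between slug and tin_b below 0.075 m and height (world z) of tin_b above 0.04 m and contact force between tin_b and the fingers above 1 N and x of slug_center in the frame of tin_b above 0.012 m) or (distance between slug and tin_c below 0.075 m and height (world z) of tin_c above 0.04 m and contact force between tin_c and the fingers above 1 N and x of slug_center in the frame of tin_c above 0.012 m))).
2. the rattling tin, held in the gripper clear of the bench, is shaken lengthwise so that its loose piece runs back to its -x end (((distance between slug and tin_a below 0.075 m and height (world z) of tin_a above 0.04 m and contact force between tin_a and the fingers above 1 N and x of slug_center in the frame of tin_a below -0.012 m) or (distance between slug and tin_b below 0.075 m and height (world z) of tin_b above 0.04 m and contact force between tin_b and the fingers above 1 N and x of slug_center in the frame of tin_b below -0.012 m) or (distance between slug and tin_c below 0.075 m and height (world z) of tin_c above 0.04 m and contact force between tin_c and the fingers above 1 N and x of slug_center in the frame of tin_c below -0.012 m))).
At the end, for the whole second after the job is handed in: the rattling tin is gripped and held 9 to 26 cm above the bench (its underside), within 5 cm of the middle of the tray that has the cork pad, level within 0.2 rad, slower than 4 cm/s, touching no tray, pad, block or other tin; both quiet tins stand upright within 6 cm of where they started (((distance between slug and tin_a below 0.075 m and ((horizontal distance between pad and tray_1 below 0.04 m and horizontal distance between tin_a and tray_1 below 0.05 m) or (horizontal distance between pad and tray_2 below 0.04 m and horizontal distance between tin_a and tray_2 below 0.05 m)) and height (world z) of tin_a between 0.09 and 0.26 m and angle between tin_a's own z axis and vertical below 0.2 rad and linear speed of tin_a below 0.04 m/s and contact force between tin_a and the fingers above 1 N and contact force between tin_a and tray_1 below 0.2 N and contact force between tin_a and tray_2 below 0.2 N and contact force between tin_a and pad below 0.2 N and contact force between tin_a and block below 0.2 N and contact force between tin_a and tin_b below 0.2 N and contact force between tin_a and tin_c below 0.2 N and distance of each of tin_b, tin_c from where it was at the start of the episode below 0.06 m and angle between each of tin_b, tin_c's own z axis and vertical below 0.1 rad and linear speed of each of tin_b, tin_c below 0.03 m/s and height (world z) of each of tin_b, tin_c below 0.01 m) or (distance between slug and tin_b below 0.075 m and ((horizontal distance between pad and tray_1 below 0.04 m and horizontal distance between tin_b and tray_1 below 0.05 m) or (horizontal distance between pad and tray_2 below 0.04 m and horizontal distance between tin_b and tray_2 below 0.05 m)) and height (world z) of tin_b between 0.09 and 0.26 m and angle between tin_b's own z axis and vertical below 0.2 rad and linear speed of tin_b below 0.04 m/s and contact force between tin_b and the fingers above 1 N and contact force between tin_b and tray_1 below 0.2 N and contact force between tin_b and tray_2 below 0.2 N and contact force between tin_b and pad below 0.2 N and contact force between tin_b and block below 0.2 N and contact force between tin_b and tin_a below 0.2 N and contact force between tin_b and tin_c below 0.2 N and distance of each of tin_a, tin_c from where it was at the start of the episode below 0.06 m and angle between each of tin_a, tin_c's own z axis and vertical below 0.1 rad and linear speed of each of tin_a, tin_c below 0.03 m/s and height (world z) of each of tin_a, tin_c below 0.01 m) or (distance between slug and tin_c below 0.075 m and ((horizontal distance between pad and tray_1 below 0.04 m and horizontal distance between tin_c and tray_1 below 0.05 m) or (horizontal distance between pad and tray_2 below 0.04 m and horizontal distance between tin_c and tray_2 below 0.05 m)) and height (world z) of tin_c between 0.09 and 0.26 m and angle between tin_c's own z axis and vertical below 0.2 rad and linear speed of tin_c below 0.04 m/s and contact force between tin_c and the fingers above 1 N and contact force between tin_c and tray_1 below 0.2 N and contact force between tin_c and tray_2 below 0.2 N and contact force between tin_c and pad below 0.2 N and contact force between tin_c and block below 0.2 N and contact force between tin_c and tin_a below 0.2 N and contact force between tin_c and tin_b below 0.2 N and distance of each of tin_a, tin_b from where it was at the start of the episode below 0.06 m and angle between each of tin_a, tin_b's own z axis and vertical below 0.1 rad and linear speed of each of tin_a, tin_b below 0.03 m/s and height (world z) of each of tin_a, tin_b below 0.01 m))); the arm keeps its last pose, push and grip.
It fails at once if the cork pad or the steel block is displaced by more than 3 cm (distance of any of pad, block from where it was at the start of the episode above 0.03 m).
It fails at once if a bystander (nozzle, square, jar, driver, pliers, brush, hammer) is displaced by more than 3 cm (distance of any of nozzle, square, jar, driver, pliers, brush, hammer from where it was at the start of the episode above 0.03 m).
It also fails if it takes over 72 s, if anything falls off the work surface, if the arm or the gripper's body presses on something with over 40 N, if the wrist force passes 120 N, or if a joint passes its speed limit or range.

## Working session

There is one attempt and no reset: what is moved stays moved. The work goes in short steps, Python scripts to look and compute and a shell command to move; the robot and the scene stay as the last step left them, time stands still between calls to the robot, and variables do not carry over. Pictures are saved under pics/ and viewed, at most 10 in all, crops included, and the job is handed in when it is done.

```bash
mkdir -p pics; python3 - <<'E'
from cell import r
import cv2,numpy as np
for n in("top","scene"):
    f=r.grab_frame(n); np.savez(f"{n}.npz",**f); cv2.imwrite(f"pics/{n}0.png",f["frame"][...,::-1])
    print(n,f["fx"],f["cx"],f["cy"],np.round(f["cam_to_world"],3).tolist())
print(r.get_state())
E
```

```text
top 398.5885053142088 328.6771419822919 196.16001031165194 [[-0.016, -0.982, 0.188, 0.232], [-1.0, 0.013, -0.017, 0.006], [0.014, -0.188, -0.982, 1.328], [0.0, 0.0, 0.0, 1.0]]
scene 389.1095065163897 317.2788682824961 193.52988742944586 [[-0.841, 0.307, -0.445, 0.995], [0.541, 0.495, -0.68, 0.747], [0.011, -0.813, -0.583, 0.707], [0.0, 0.0, 0.0, 1.0]]
{'time': 0.1, 'joints': array([-8.83908083e+01,  5.99638484e+00,  5.52978620e+00,  8.96047762e+01,
       -5.81463737e-04,  7.75268606e+01]), 'joint_vel': array([ 5.13045058e-03, -1.07338227e-01,  1.40895188e-01, -3.81517539e-02,
        1.21457814e-04, -4.54701138e-02]), 'joint_torque': array([ 4.56691836e-03, -5.58210683e+01,  5.04715312e+01,  1.33365160e-02,
       -3.43327965e-04,  2.89667959e-06]), 'tool_pos': array([ 0.14598828, -0.58164612,  0.23057134]), 'ee_rot': array([-1.79930184e+02, -1.48479217e-02,  1.40823224e+01]), 'wrist_force': array([ 0.16860801, -0.01393892,  0.08238138]), 'moment': array([0.03304334, 0.01299926, 0.04622912]), 'finger_force': 0.0, 'finger_gap': 0.08564293599658944}
```

View pics/top0.png

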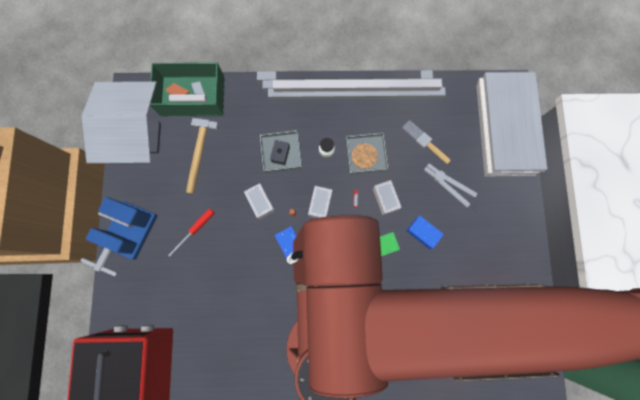

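View pics/scene0.png

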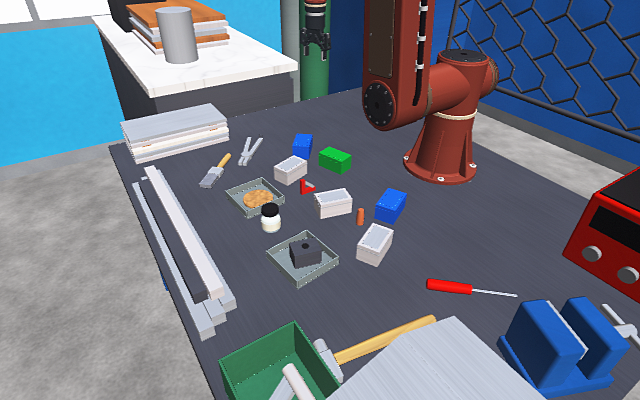

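The top view shows the grey tins at (258,200), (320,201) and (387,197). The pad's tray is on the right at (365,154) and the block's tray is at (280,151). The nozzle is at (292,212), the square at (355,198), and blue/green look-alikes stand nearer the robot.

```bash
cat > h.py <<'E'
import numpy as np,cv2
from cell import r
def pts(f):
    v,u=np.mgrid[:400,:640]; z=f["z_map"]
    p=np.stack([(u-f["cx"])/f["fx"]*z,(v-f["cy"])/f["fy"]*z,z],-1)
    M=f["cam_to_world"]; return p@M[:3,:3].T+M[:3,3]
def blobs(f,lo,hi,amin=20,box=(200,140,470,260)):
    P=pts(f); hsv=cv2.cvtColor(f["frame"],cv2.COLOR_RGB2HSV)
    m=((P[...,2]>lo)&(P[...,2]<hi)&(f["z_map"]>0)).astype(np.uint8)
    k=np.zeros_like(m); k[box[1]:box[3],box[0]:box[2]]=1; m*=k
    n,l,s,c=cv2.connectedComponentsWithStats(m,connectivity=4)
    for i in range(1,n):
        if s[i,4]<amin: continue
        q=P[l==i]; rc=cv2.minAreaRect((q[:,:2]*1000).astype(np.float32))
        print("px",c[i].round(),"n",s[i,4],"z",np.median(q[:,2]).round(3),"rect mm",np.round(rc[0]),np.round(rc[1]),round(rc[2],1),"hsv",np.median(hsv[l==i],0))
E
python3 - <<'E'
from h import *
f=dict(np.load("top.npz"))
print("tops");blobs(f,.043,.058,6,(230,120,470,240))
print("trays");blobs(f,.02,.035,6,(255,120,395,180))
print("pad");blobs(f,.007,.018,20,(345,130,390,175))
print("tall");blobs(f,.058,.12,6,(230,120,470,210))
E
```

```text
tops
px [279. 151.] n 290 z 0.048 rect mm [633. 147.] [51. 71.] 77.3 hsv [114.  32.  99.]
px [387. 197.] n 522 z 0.049 rect mm [ 473. -207.] [97. 60.] 17.9 hsv [111.  20. 193.]
px [258. 200.] n 517 z 0.05 rect mm [466. 214.] [97. 58.] 26.5 hsv [110.  21. 199.]
px [320. 202.] n 515 z 0.049 rect mm [458.  14.] [59. 97.] 76.0 hsv [111.  21. 198.]
px [356. 192.] n 19 z 0.049 rect mm [ 487. -104.] [10. 17.] 88.5 hsv [172. 129. 164.]
px [292. 212.] n 22 z 0.049 rect mm [428. 105.] [14. 14.] 46.0 hsv [  8.  132.5 171.5]
px [425. 230.] n 463 z 0.05 rect mm [ 355. -326.] [97. 58.] 50.5 hsv [110. 183. 232.]
px [286. 235.] n 172 z 0.05 rect mm [348. 126.] [39. 57.] 26.6 hsv [110. 182. 233.]
px [388. 237.] n 77 z 0.05 rect mm [ 343. -202.] [49. 20.] 89.1 hsv [ 66. 144. 198.]
trays
px [280. 151.] n 216 z 0.026 rect mm [642. 147.] [133. 130.] 6.5 hsv [ 99.   25.  123.5]
px [366. 152.] n 216 z 0.026 rect mm [ 630. -148.] [131. 131.] 4.6 hsv [100.   21.  125.5]
px [326. 155.] n 11 z 0.026 rect mm [622.  -9.] [20.  3.] 86.9 hsv [ 30.  12. 156.]
px [276. 162.] n 14 z 0.026 rect mm [600. 159.] [35.  2.] 75.5 hsv [107.5  21.   72. ]
pad
px [364. 156.] n 485 z 0.011 rect mm [ 622. -143.] [92. 87.] 81.9 hsv [ 15. 103. 187.]
tall
px [326. 145.] n 161 z 0.069 rect mm [646. -11.] [43. 47.] 89.2 hsv [130.  13.  60.]
```

```bash
python3 -m inch '[{"jaw":1,"xyz":[327,375,0],"angular":[0,0,0.067]},{"jaw":1,"xyz":[327,375,0],"angular":[0,0,0.067]},{"jaw":1,"xyz":[327,375,0],"angular":[0,0,0.067]},{"jaw":1,"xyz":[327,375,0],"angular":[0,0,0.067]},{"jaw":1,"xyz":[327,375,0],"angular":[0,0,0.067]},{"jaw":1,"xyz":[327,375,0],"angular":[0,0,0.067]},{"jaw":1,"xyz":[327,375,0],"angular":[0,0,0.067]},{"jaw":1,"xyz":[327,375,0],"angular":[0,0,0.067]}]' 60
```

```text
time: 0.77
tool_pos: [0.3659, -0.3289, 0.2311]
ee_rot: [-180.0, 0.0, 17.9]
wrist_force: [0.7, -1.4, -0.4]
finger_gap: 0.085
finger_force: 0.0
```

```bash
python3 -m inch '[{"jaw":1,"xyz":[107,122,0]},{"jaw":1,"xyz":[107,122,0]},{"jaw":1,"xyz":[107,122,0]},{"jaw":1,"xyz":[107,122,0]},{"jaw":1,"xyz":[107,122,-120]},{"jaw":1,"xyz":[107,122,-120]},{"jaw":1,"xyz":[107,122,-120]},{"jaw":1,"xyz":[107,122,-120]}]' && python3 -c "
from h import *
f=r.grab_frame('top');cv2.imwrite('pics/t1.png',cv2.resize(f['frame'][100:260,230:470,::-1],None,fx=3,fy=3))
g=r.grab_frame('scene');cv2.imwrite('pics/s1.png',cv2.resize(g['frame'][80:280,200:500,::-1],None,fx=2.5,fy=2.5))"
```

```text
invalid input
```

All three keys are required in every row.

```bash
python3 -m inch '[{"jaw":1,"xyz":[107,122,0],"angular":[0,0,0]},{"jaw":1,"xyz":[107,122,0],"angular":[0,0,0]},{"jaw":1,"xyz":[107,122,0],"angular":[0,0,0]},{"jaw":1,"xyz":[107,122,0],"angular":[0,0,0]},{"jaw":1,"xyz":[107,122,-120],"angular":[0,0,0]},{"jaw":1,"xyz":[107,122,-120],"angular":[0,0,0]},{"jaw":1,"xyz":[107,122,-120],"angular":[0,0,0]},{"jaw":1,"xyz":[107,122,-120],"angular":[0,0,0]}]' && python3 -c "
from h import *
g=r.grab_frame('scene');cv2.imwrite('pics/s1.png',cv2.resize(g['frame'][80:280,200:500,::-1],None,fx=2.5,fy=2.5))"
```

```text
time: 1.43
tool_pos: [0.4683, -0.2053, 0.1034]
ee_rot: [-179.4, 0.4, 18.0]
wrist_force: [-1.3, 0.6, -1.7]
finger_gap: 0.0854
finger_force: 0.0
```

View pics/s1.png

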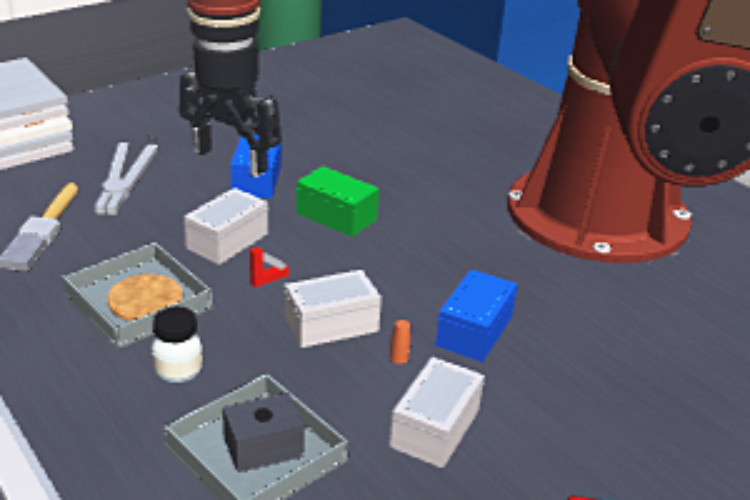

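The gripper stands over the right tin (crop 225,225) with the fingers straddling it. Now down and grip.

```bash
python3 -m inch '[{"jaw":1,"xyz":[0,0,-40],"angular":[0,0,0]},{"jaw":1,"xyz":[0,0,-75],"angular":[0,0,0]},{"jaw":1,"xyz":[0,0,-98],"angular":[0,0,0]},{"jaw":1,"xyz":[0,0,-98],"angular":[0,0,0]},{"jaw":-1,"xyz":[0,0,-98],"angular":[0,0,0]},{"jaw":-1,"xyz":[0,0,-98],"angular":[0,0,0]},{"jaw":-1,"xyz":[0,0,-98],"angular":[0,0,0]},{"jaw":-1,"xyz":[0,0,-98],"angular":[0,0,0]}]' 70; python3 -m inch '[{"jaw":-1,"xyz":[0,0,0],"angular":[0,0,0]},{"jaw":-1,"xyz":[0,0,0],"angular":[0,0,0]},{"jaw":-1,"xyz":[0,0,0],"angular":[0,0,0]},{"jaw":-1,"xyz":[0,0,0],"angular":[0,0,0]}]'
```

```text
time: 2.15
tool_pos: [0.4741, -0.2104, 0.0171]
ee_rot: [179.8, -0.2, 17.9]
wrist_force: [-1.6, 0.5, 9.2]
finger_gap: 0.0569
finger_force: 77.0
time: 2.48
tool_pos: [0.4741, -0.2104, 0.0172]
ee_rot: [179.7, -0.2, 17.9]
wrist_force: [-1.2, 0.1, 9.2]
finger_gap: 0.0567
finger_force: 77.0
```

```bash
python3 -m inch '[{"jaw":-1,"xyz":[0,0,30],"angular":[0,0,0]},{"jaw":-1,"xyz":[0,0,60],"angular":[0,0,0]},{"jaw":-1,"xyz":[0,0,95],"angular":[0,0,0]},{"jaw":-1,"xyz":[0,0,130],"angular":[0,0,0]},{"jaw":-1,"xyz":[0,0,140],"angular":[0,0,0]},{"jaw":-1,"xyz":[0,0,140],"angular":[0,0,0]},{"jaw":-1,"xyz":[0,0,140],"angular":[0,0,0]},{"jaw":-1,"xyz":[0,0,140],"angular":[0,0,0]}]'; python3 -c "
from h import *
s=r.get_state();print(s['wrist_force'],s['moment'],s['joint_torque'])"
python3 -m inch '[{"jaw":-1,"xyz":[38,12,0],"angular":[0,0,0]},{"jaw":-1,"xyz":[0,0,0],"angular":[0,0,0]},{"jaw":-1,"xyz":[38,12,0],"angular":[0,0,0]},{"jaw":-1,"xyz":[0,0,0],"angular":[0,0,0]},{"jaw":-1,"xyz":[38,12,0],"angular":[0,0,0]},{"jaw":-1,"xyz":[0,0,0],"angular":[0,0,0]},{"jaw":-1,"xyz":[38,12,0],"angular":[0,0,0]},{"jaw":-1,"xyz":[0,0,0],"angular":[0,0,0]}]'
python3 -m inch '[{"jaw":-1,"xyz":[0,0,0],"angular":[0,0,0]},{"jaw":-1,"xyz":[0,0,0],"angular":[0,0,0]},{"jaw":-1,"xyz":[0,0,0],"angular":[0,0,0]},{"jaw":-1,"xyz":[0,0,0],"angular":[0,0,0]},{"jaw":-1,"xyz":[0,0,0],"angular":[0,0,0]},{"jaw":-1,"xyz":[0,0,0],"angular":[0,0,0]}]'; python3 -c "
from h import *
s=r.get_state();print(s['wrist_force'],s['moment'],s['joint_torque'])"
```

```text
time: 3.15
tool_pos: [0.4713, -0.2082, 0.1515]
ee_rot: [-179.9, 0.1, 17.9]
wrist_force: [0.6, 0.4, -5.2]
finger_gap: 0.0567
finger_force: 78.1
[ 0.63052239  0.41105437 -5.22298298] [-0.01846336  0.04063945 -0.02131126] [ 1.53688272e-02 -4.67362297e+01  5.49599326e+01 -3.66405712e-02
  6.96960182e-03  6.96283087e-05]
time: 3.82
tool_pos: [0.4742, -0.2015, 0.1371]
ee_rot: [-178.6, 0.6, 18.3]
wrist_force: [-0.5, -1.6, -7.1]
finger_gap: 0.0569
finger_force: 79.0
time: 4.32
tool_pos: [0.4725, -0.209, 0.1542]
ee_rot: [179.9, -0.1, 17.9]
wrist_force: [0.5, 0.5, -4.6]
finger_gap: 0.0568
finger_force: 79.4
[ 0.47575842  0.4818671  -4.59912797] [ 0.08113565 -0.01381672  0.00089471] [-2.55158631e-02 -4.45513058e+01  5.27340639e+01 -1.42247856e-02
 -1.26289576e-02  2.89885349e-03]
```

```bash
cat >> h.py <<'E'
def mom(yaw,n=8):
    a=np.radians(yaw); ax=np.array([-np.sin(a),np.cos(a),0]); L=[]
    for _ in range(n):
        r.grab_frame("top"); s=r.get_state(); L.append([s["moment"]@ax,s["wrist_force"][2]])
    L=np.array(L); print("moment across",L[:,0].mean().round(4),"+-",L[:,0].std().round(4),"Fz",L[:,1].mean().round(2),L[:,1].std().round(2),"t",s["time"])
E
python3 -c "
from h import *
mom(17.9)"
python3 -m inch '[{"jaw":-1,"xyz":[0,0,0],"angular":[-0.037,0.114,0]},{"jaw":-1,"xyz":[0,0,0],"angular":[-0.074,0.228,0]},{"jaw":-1,"xyz":[0,0,0],"angular":[-0.108,0.333,0]},{"jaw":-1,"xyz":[0,0,0],"angular":[-0.108,0.333,0]},{"jaw":-1,"xyz":[0,0,0],"angular":[-0.108,0.333,0]},{"jaw":-1,"xyz":[0,0,0],"angular":[-0.07,0.22,0]},{"jaw":-1,"xyz":[0,0,0],"angular":[-0.035,0.11,0]},{"jaw":-1,"xyz":[0,0,0],"angular":[0,0,0]}]'
python3 -m inch '[{"jaw":-1,"xyz":[0,0,0],"angular":[0,0,0]},{"jaw":-1,"xyz":[0,0,0],"angular":[0,0,0]},{"jaw":-1,"xyz":[0,0,0],"angular":[0,0,0]}]';python3 -c "
from h import *
mom(17.9)"
python3 -m inch '[{"jaw":-1,"xyz":[0,0,0],"angular":[0.037,-0.114,0]},{"jaw":-1,"xyz":[0,0,0],"angular":[0.074,-0.228,0]},{"jaw":-1,"xyz":[0,0,0],"angular":[0.108,-0.333,0]},{"jaw":-1,"xyz":[0,0,0],"angular":[0.108,-0.333,0]},{"jaw":-1,"xyz":[0,0,0],"angular":[0.108,-0.333,0]},{"jaw":-1,"xyz":[0,0,0],"angular":[0.07,-0.22,0]},{"jaw":-1,"xyz":[0,0,0],"angular":[0.035,-0.11,0]},{"jaw":-1,"xyz":[0,0,0],"angular":[0,0,0]}]'
python3 -m inch '[{"jaw":-1,"xyz":[0,0,0],"angular":[0,0,0]},{"jaw":-1,"xyz":[0,0,0],"angular":[0,0,0]},{"jaw":-1,"xyz":[0,0,0],"angular":[0,0,0]}]';python3 -c "
from h import *
mom(17.9)"
```

```text
moment across -0.0188 +- 0.0351 Fz -4.82 0.44 t 4.7167
time: 5.38
tool_pos: [0.4732, -0.2093, 0.155]
ee_rot: [179.7, -0.5, 18.0]
wrist_force: [-0.4, -1.6, -2.9]
finger_gap: 0.0571
finger_force: 80.6
time: 5.63
tool_pos: [0.4722, -0.2096, 0.1551]
ee_rot: [179.8, -0.0, 17.9]
wrist_force: [0.6, 0.0, -4.6]
finger_gap: 0.0569
finger_force: 80.6
moment across 0.0297 +- 0.0363 Fz -4.91 0.5 t 6.0333
time: 6.7
tool_pos: [0.4734, -0.2099, 0.1554]
ee_rot: [179.7, 0.4, 17.9]
wrist_force: [0.9, 0.9, -4.4]
finger_gap: 0.0565
finger_force: 80.6
time: 6.95
tool_pos: [0.473, -0.2084, 0.1535]
ee_rot: [180.0, -0.0, 18.0]
wrist_force: [-0.6, 0.1, -4.9]
finger_gap: 0.0567
finger_force: 80.5
moment across -0.0212 +- 0.0162 Fz -4.4 0.54 t 7.35
```

```bash

python3 -m inch '[{"jaw":-1,"xyz":[0,0,0],"angular":[-0.037,0.114,0]},{"jaw":-1,"xyz":[0,0,0],"angular":[-0.074,0.228,0]},{"jaw":-1,"xyz":[0,0,0],"angular":[-0.108,0.333,0]},{"jaw":-1,"xyz":[0,0,0],"angular":[-0.108,0.333,0]},{"jaw":-1,"xyz":[0,0,0],"angular":[-0.108,0.333,0]},{"jaw":-1,"xyz":[0,0,0],"angular":[-0.07,0.22,0]},{"jaw":-1,"xyz":[0,0,0],"angular":[-0.035,0.11,0]},{"jaw":-1,"xyz":[0,0,0],"angular":[0,0,0]}]' >/dev/null
python3 -m inch '[{"jaw":-1,"xyz":[0,0,0],"angular":[0,0,0]},{"jaw":-1,"xyz":[0,0,0],"angular":[0,0,0]},{"jaw":-1,"xyz":[0,0,0],"angular":[0,0,0]}]'>/dev/null;python3 -c "
from h import *
mom(17.9,16)"
python3 -m inch '[{"jaw":-1,"xyz":[0,0,0],"angular":[0.037,-0.114,0]},{"jaw":-1,"xyz":[0,0,0],"angular":[0.074,-0.228,0]},{"jaw":-1,"xyz":[0,0,0],"angular":[0.108,-0.333,0]},{"jaw":-1,"xyz":[0,0,0],"angular":[0.108,-0.333,0]},{"jaw":-1,"xyz":[0,0,0],"angular":[0.108,-0.333,0]},{"jaw":-1,"xyz":[0,0,0],"angular":[0.07,-0.22,0]},{"jaw":-1,"xyz":[0,0,0],"angular":[0.035,-0.11,0]},{"jaw":-1,"xyz":[0,0,0],"angular":[0,0,0]}]'>/dev/null
python3 -m inch '[{"jaw":-1,"xyz":[0,0,0],"angular":[0,0,0]},{"jaw":-1,"xyz":[0,0,0],"angular":[0,0,0]},{"jaw":-1,"xyz":[0,0,0],"angular":[0,0,0]}]';python3 -c "
from h import *
mom(17.9,16)"
```

```text
moment across 0.0118 +- 0.0365 Fz -4.55 0.39 t 9.0667
time: 9.98
tool_pos: [0.4729, -0.2085, 0.1536]
ee_rot: [180.0, -0.0, 18.0]
wrist_force: [-0.8, 0.2, -4.0]
finger_gap: 0.0571
finger_force: 80.7
moment across 0.0059 +- 0.0331 Fz -4.44 0.48 t 10.7833
```

```bash
cat >> h.py <<'E'
def mom2(yaw,n=8):
    a=np.radians(yaw); ax=np.array([-np.sin(a),np.cos(a),0]); L=[]
    for _ in range(n):
        r.grab_frame("top"); s=r.get_state(); L.append([s["moment"]@ax,s["wrist_force"][2],*s["joint_torque"]])
    L=np.array(L); print("mean",L.mean(0).round(4),"\nstd",L.std(0).round(4),"t",s["time"],s["joints"].round(2))
E
python3 -m inch '[{"jaw":-1,"xyz":[0,0,0],"angular":[-0.037,0.114,0]},{"jaw":-1,"xyz":[0,0,0],"angular":[-0.074,0.228,0]},{"jaw":-1,"xyz":[0,0,0],"angular":[-0.108,0.333,0]},{"jaw":-1,"xyz":[0,0,0],"angular":[-0.14,0.42,0]},{"jaw":-1,"xyz":[0,0,0],"angular":[-0.14,0.42,0]},{"jaw":-1,"xyz":[0,0,0],"angular":[-0.14,0.42,0]},{"jaw":-1,"xyz":[0,0,0],"angular":[-0.14,0.42,0]},{"jaw":-1,"xyz":[0,0,0],"angular":[-0.14,0.42,0]}]'
python3 -m inch '[{"jaw":-1,"xyz":[0,0,0],"angular":[0.035,-0.105,0]},{"jaw":-1,"xyz":[0,0,0],"angular":[0.07,-0.21,0]},{"jaw":-1,"xyz":[0,0,0],"angular":[0.105,-0.315,0]},{"jaw":-1,"xyz":[0,0,0],"angular":[0.14,-0.42,0]},{"jaw":-1,"xyz":[0,0,0],"angular":[0.14,-0.42,0]},{"jaw":-1,"xyz":[0,0,0],"angular":[0.14,-0.42,0]},{"jaw":-1,"xyz":[0,0,0],"angular":[0.14,-0.42,0]}]'>/dev/null;python3 -c "
from h import *
mom2(17.9,12)"
python3 -m inch '[{"jaw":-1,"xyz":[0,0,0],"angular":[0.037,-0.114,0]},{"jaw":-1,"xyz":[0,0,0],"angular":[0.074,-0.228,0]},{"jaw":-1,"xyz":[0,0,0],"angular":[0.108,-0.333,0]},{"jaw":-1,"xyz":[0,0,0],"angular":[0.14,-0.42,0]},{"jaw":-1,"xyz":[0,0,0],"angular":[0.14,-0.42,0]},{"jaw":-1,"xyz":[0,0,0],"angular":[0.14,-0.42,0]},{"jaw":-1,"xyz":[0,0,0],"angular":[0.14,-0.42,0]},{"jaw":-1,"xyz":[0,0,0],"angular":[0.14,-0.42,0]}]'
python3 -m inch '[{"jaw":-1,"xyz":[0,0,0],"angular":[-0.035,0.105,0]},{"jaw":-1,"xyz":[0,0,0],"angular":[-0.07,0.21,0]},{"jaw":-1,"xyz":[0,0,0],"angular":[-0.105,0.315,0]},{"jaw":-1,"xyz":[0,0,0],"angular":[-0.14,0.42,0]},{"jaw":-1,"xyz":[0,0,0],"angular":[-0.14,0.42,0]},{"jaw":-1,"xyz":[0,0,0],"angular":[-0.14,0.42,0]},{"jaw":-1,"xyz":[0,0,0],"angular":[-0.14,0.42,0]}]'>/dev/null;python3 -c "
from h import *
mom2(17.9,12)"
```

```text
time: 11.45
tool_pos: [0.4722, -0.2093, 0.1548]
ee_rot: [179.6, 25.2, 17.8]
wrist_force: [0.4, 0.1, -4.4]
finger_gap: 0.057
finger_force: 81.0
mean [ 1.22000e-02 -4.66210e+00 -1.26700e-01 -4.54320e+01  5.29633e+01
  1.59000e-02 -3.60000e-03  5.00000e-03] 
std [0.0255 0.4674 0.227  0.5977 0.233  0.0218 0.0165 0.004 ] t 12.6333 [-3.8380e+01 -8.7900e+00 -1.7070e+01  8.1730e+01 -1.0000e-02  1.2369e+02]
time: 13.3
tool_pos: [0.4726, -0.2088, 0.1539]
ee_rot: [-179.8, -25.3, 17.9]
wrist_force: [-0.1, -0.9, -3.5]
finger_gap: 0.057
finger_force: 81.0
mean [-6.40000e-03 -4.61440e+00  1.95600e-01 -4.45183e+01  5.29878e+01
 -3.20000e-02  1.19000e-02 -3.50000e-03] 
std [0.0391 0.4859 0.3031 0.6212 0.071  0.0191 0.0158 0.0037] t 14.4833 [-38.41  -8.84 -17.09  81.73  -0.   123.69]
```

```bash

python3 -m inch '[{"jaw":-1,"xyz":[0,0,-40],"angular":[0,0,0]},{"jaw":-1,"xyz":[0,0,-80],"angular":[0,0,0]},{"jaw":-1,"xyz":[0,0,-112],"angular":[0,0,0]},{"jaw":-1,"xyz":[0,0,-128],"angular":[0,0,0]},{"jaw":-1,"xyz":[0,0,-136],"angular":[0,0,0]},{"jaw":-1,"xyz":[0,0,-137],"angular":[0,0,0]},{"jaw":-1,"xyz":[0,0,-137],"angular":[0,0,0]},{"jaw":-1,"xyz":[0,0,-137],"angular":[0,0,0]}]'
python3 -m inch '[{"jaw":1,"xyz":[0,0,0],"angular":[0,0,0]},{"jaw":1,"xyz":[0,0,0],"angular":[0,0,0]},{"jaw":1,"xyz":[0,0,0],"angular":[0,0,0]},{"jaw":1,"xyz":[0,0,0],"angular":[0,0,0]},{"jaw":1,"xyz":[0,0,30],"angular":[0,0,0]},{"jaw":1,"xyz":[0,0,70],"angular":[0,0,0]},{"jaw":1,"xyz":[0,0,105],"angular":[0,0,0]},{"jaw":1,"xyz":[0,0,105],"angular":[0,0,0]}]'
python3 -m inch '[{"jaw":1,"xyz":[-3,40,0],"angular":[0,0,-0.124]},{"jaw":1,"xyz":[-6,80,0],"angular":[0,0,-0.248]},{"jaw":1,"xyz":[-9,120,0],"angular":[0,0,-0.372]},{"jaw":1,"xyz":[-12,160,0],"angular":[0,0,-0.496]},{"jaw":1,"xyz":[-15,200,0],"angular":[0,0,-0.557]},{"jaw":1,"xyz":[-15,221,0],"angular":[0,0,-0.557]},{"jaw":1,"xyz":[-15,221,0],"angular":[0,0,-0.557]},{"jaw":1,"xyz":[-15,221,0],"angular":[0,0,-0.557]}]'; python3 -c "
from h import *
f=r.grab_frame('top');blobs(f,.043,.058,100,(230,160,470,215))"
```

```text
time: 15.15
tool_pos: [0.4723, -0.2088, 0.017]
ee_rot: [180.0, -0.0, 17.9]
wrist_force: [-1.7, 2.3, 2.3]
finger_gap: 0.0571
finger_force: 83.3
time: 15.82
tool_pos: [0.4751, -0.2111, 0.1291]
ee_rot: [179.5, -0.3, 17.9]
wrist_force: [0.9, -0.8, 1.0]
finger_gap: 0.0851
finger_force: 0.0
time: 16.48
tool_pos: [0.4572, 0.0134, 0.1215]
ee_rot: [180.0, -0.0, -13.8]
wrist_force: [-0.3, -0.6, 1.0]
finger_gap: 0.0853
finger_force: 0.0
px [387. 197.] n 523 z 0.049 rect mm [ 472. -207.] [97. 60.] 17.4 hsv [111.  20. 193.]
px [258. 200.] n 504 z 0.05 rect mm [466. 214.] [96. 57.] 27.3 hsv [110.  21. 199.]
```

```bash

python3 -m inch '[{"jaw":1,"xyz":[0,0,-40],"angular":[0,0,0]},{"jaw":1,"xyz":[0,0,-80],"angular":[0,0,0]},{"jaw":1,"xyz":[0,0,-104],"angular":[0,0,0]},{"jaw":1,"xyz":[0,0,-104],"angular":[0,0,0]},{"jaw":-1,"xyz":[0,0,-104],"angular":[0,0,0]},{"jaw":-1,"xyz":[0,0,-104],"angular":[0,0,0]},{"jaw":-1,"xyz":[0,0,-104],"angular":[0,0,0]},{"jaw":-1,"xyz":[0,0,-104],"angular":[0,0,0]}]' 70
python3 -m inch '[{"jaw":-1,"xyz":[0,0,0],"angular":[0,0,0]},{"jaw":-1,"xyz":[0,0,20],"angular":[0,0,0]},{"jaw":-1,"xyz":[0,0,60],"angular":[0,0,0]},{"jaw":-1,"xyz":[0,0,95],"angular":[0,0,0]},{"jaw":-1,"xyz":[0,0,130],"angular":[0,0,0]},{"jaw":-1,"xyz":[0,0,140],"angular":[0,0,0]},{"jaw":-1,"xyz":[0,0,140],"angular":[0,0,0]},{"jaw":-1,"xyz":[0,0,140],"angular":[0,0,0]}]'
python3 -m inch '[{"jaw":-1,"xyz":[39,-10,0],"angular":[0,0,0]},{"jaw":-1,"xyz":[68,-17,0],"angular":[0,0,0]},{"jaw":-1,"xyz":[30,-7,0],"angular":[0,0,0]},{"jaw":-1,"xyz":[0,0,0],"angular":[0,0,0]},{"jaw":-1,"xyz":[39,-10,0],"angular":[0,0,0]},{"jaw":-1,"xyz":[68,-17,0],"angular":[0,0,0]},{"jaw":-1,"xyz":[30,-7,0],"angular":[0,0,0]},{"jaw":-1,"xyz":[0,0,0],"angular":[0,0,0]}]'
```

```text
time: 17.2
tool_pos: [0.4591, 0.0114, 0.02]
ee_rot: [180.0, -0.2, -14.0]
wrist_force: [-1.0, -1.3, 7.0]
finger_gap: 0.0571
finger_force: 77.0
time: 17.87
tool_pos: [0.4573, 0.0121, 0.1572]
ee_rot: [180.0, -0.0, -14.0]
wrist_force: [0.3, 0.3, -5.2]
finger_gap: 0.0571
finger_force: 76.9
time: 18.53
tool_pos: [0.4542, 0.0126, 0.1479]
ee_rot: [-180.0, 1.2, -14.0]
wrist_force: [-2.4, 0.8, -1.3]
finger_gap: 0.0569
finger_force: 76.3
```

```bash

python3 -m inch '[{"jaw":-1,"xyz":[0,0,0],"angular":[0.028,0.11,0]},{"jaw":-1,"xyz":[0,0,0],"angular":[0.056,0.22,0]},{"jaw":-1,"xyz":[0,0,0],"angular":[0.083,0.333,0]},{"jaw":-1,"xyz":[0,0,0],"angular":[0.105,0.42,0]},{"jaw":-1,"xyz":[0,0,0],"angular":[0.105,0.42,0]},{"jaw":-1,"xyz":[0,0,0],"angular":[0.105,0.42,0]},{"jaw":-1,"xyz":[0,0,0],"angular":[0.105,0.42,0]},{"jaw":-1,"xyz":[0,0,0],"angular":[0.105,0.42,0]}]'
python3 -m inch '[{"jaw":-1,"xyz":[0,0,0],"angular":[-0.028,-0.11,0]},{"jaw":-1,"xyz":[0,0,0],"angular":[-0.056,-0.22,0]},{"jaw":-1,"xyz":[0,0,0],"angular":[-0.083,-0.333,0]},{"jaw":-1,"xyz":[0,0,0],"angular":[-0.105,-0.42,0]},{"jaw":-1,"xyz":[0,0,0],"angular":[-0.105,-0.42,0]},{"jaw":-1,"xyz":[0,0,0],"angular":[-0.105,-0.42,0]},{"jaw":-1,"xyz":[0,0,0],"angular":[-0.105,-0.42,0]},{"jaw":-1,"xyz":[0,0,0],"angular":[-0.105,-0.42,0]}]';python3 -c "
from h import *
mom2(-14,12)"
python3 -m inch '[{"jaw":-1,"xyz":[0,0,0],"angular":[-0.028,-0.11,0]},{"jaw":-1,"xyz":[0,0,0],"angular":[-0.056,-0.22,0]},{"jaw":-1,"xyz":[0,0,0],"angular":[-0.083,-0.333,0]},{"jaw":-1,"xyz":[0,0,0],"angular":[-0.105,-0.42,0]},{"jaw":-1,"xyz":[0,0,0],"angular":[-0.105,-0.42,0]},{"jaw":-1,"xyz":[0,0,0],"angular":[-0.105,-0.42,0]},{"jaw":-1,"xyz":[0,0,0],"angular":[-0.105,-0.42,0]},{"jaw":-1,"xyz":[0,0,0],"angular":[-0.105,-0.42,0]}]'
python3 -m inch '[{"jaw":-1,"xyz":[0,0,0],"angular":[0.028,0.11,0]},{"jaw":-1,"xyz":[0,0,0],"angular":[0.056,0.22,0]},{"jaw":-1,"xyz":[0,0,0],"angular":[0.083,0.333,0]},{"jaw":-1,"xyz":[0,0,0],"angular":[0.105,0.42,0]},{"jaw":-1,"xyz":[0,0,0],"angular":[0.105,0.42,0]},{"jaw":-1,"xyz":[0,0,0],"angular":[0.105,0.42,0]},{"jaw":-1,"xyz":[0,0,0],"angular":[0.105,0.42,0]},{"jaw":-1,"xyz":[0,0,0],"angular":[0.105,0.42,0]}]';python3 -c "
from h import *
mom2(-14,12)"
```

```text
time: 19.2
tool_pos: [0.4566, 0.0125, 0.1565]
ee_rot: [-180.0, 24.8, -14.0]
wrist_force: [-0.4, -0.1, -3.0]
finger_gap: 0.0572
finger_force: 76.7
time: 19.87
tool_pos: [0.457, 0.0122, 0.1576]
ee_rot: [180.0, 0.0, -14.0]
wrist_force: [-0.3, -0.1, -4.0]
finger_gap: 0.0568
finger_force: 76.7
mean [ 5.50000e-03 -3.70200e+00  5.56000e-02 -3.52700e+01  5.24688e+01
  2.90000e-02  1.00000e-04  0.00000e+00] 
std [2.050e-02 4.691e-01 1.043e-01 5.209e-01 1.192e-01 2.680e-02 1.700e-03
 1.000e-04] t 20.4667 [-1.4930e+01 -1.9690e+01 -2.5910e+01  8.3790e+01 -1.0000e-02  1.7906e+02]
time: 21.13
tool_pos: [0.4876, 0.0116, 0.161]
ee_rot: [179.6, -22.9, -13.7]
wrist_force: [-0.5, -1.0, -3.3]
finger_gap: 0.0568
finger_force: 77.9
time: 21.8
tool_pos: [0.4881, 0.0115, 0.1607]
ee_rot: [179.7, 1.8, -13.7]
wrist_force: [-0.1, -0.4, -3.5]
finger_gap: 0.0568
finger_force: 77.8
mean [-4.15000e-02 -3.55680e+00 -9.92000e-02 -4.12358e+01  5.20415e+01
  3.81300e-01 -2.82000e-02  1.00000e-04] 
std [2.7600e-02 6.2600e-01 1.8180e-01 1.1117e+00 2.6300e-02 4.7000e-02
 3.0000e-03 1.0000e-04] t 22.4 [-13.83 -11.31 -18.68  84.57  -0.31 179.89]
```

```bash
python3 -c "
from h import *
from scipy.spatial.transform import Rotation as R
s=r.get_state();c=R.from_euler('xyz',s['ee_rot'],degrees=True);g=R.from_euler('xyz',[180,0,75],degrees=True)
print((g*c.inv()).as_rotvec(),s['tool_pos'],s['ee_rot'])"
```

```text
[ 0.0242289  -0.02918894  1.54830588] [0.48763758 0.01168586 0.15968413] [179.69095768   1.93830609 -13.72605499]
```

```bash

python3 -m inch '[{"jaw":-1,"xyz":[-8,0,0],"angular":[0,0,0.12]},{"jaw":-1,"xyz":[-16,0,0],"angular":[0,0,0.24]},{"jaw":-1,"xyz":[-24,0,0],"angular":[0,0,0.36]},{"jaw":-1,"xyz":[-30,0,0],"angular":[0,0,0.48]},{"jaw":-1,"xyz":[-30,0,0],"angular":[0,0,0.6]},{"jaw":-1,"xyz":[-30,0,0],"angular":[0,0,0.72]},{"jaw":-1,"xyz":[-30,0,0],"angular":[0,0,0.84]},{"jaw":-1,"xyz":[-30,0,0],"angular":[0,0,0.96]}]' >/dev/null
python3 -m inch '[{"jaw":-1,"xyz":[0,0,0],"angular":[0,0,0.12]},{"jaw":-1,"xyz":[0,0,0],"angular":[0,0,0.24]},{"jaw":-1,"xyz":[0,0,0],"angular":[0,0,0.36]},{"jaw":-1,"xyz":[0,0,0],"angular":[0,0,0.48]},{"jaw":-1,"xyz":[0,0,0],"angular":[0,0,0.59]},{"jaw":-1,"xyz":[0,0,0],"angular":[0,0,0.59]},{"jaw":-1,"xyz":[0,0,0],"angular":[0,0,0.59]}]';python3 -c "
from h import *
from scipy.spatial.transform import Rotation as R
s=r.get_state();c=R.from_euler('xyz',s['ee_rot'],degrees=True);g=R.from_euler('xyz',[180,0,75],degrees=True)
print((g*c.inv()).as_rotvec(),s['joints'].round(2),s['joint_torque'].round(4))"
```

```text
time: 23.65
tool_pos: [0.4576, 0.0117, 0.1596]
ee_rot: [179.7, 2.0, 74.9]
wrist_force: [-0.1, -0.5, -3.7]
finger_gap: 0.0569
finger_force: 77.9
[ 0.0343121  -0.00361648  0.00196521] [-13.64 -19.45 -25.5   83.69  -1.96  91.47] [ 4.17000e-02 -3.53465e+01  5.24758e+01 -6.64000e-02 -1.58600e-01
 -6.58100e-01]
```

```bash
cat >> h.py <<'E'
def tq(n=5):
    L=[]
    for _ in range(n):
        r.grab_frame("top"); s=r.get_state(); L.append(s["joint_torque"][3:5])
    print("J4,J5",np.array(L).round(4).tolist(),"t",s["time"],s["joints"][3:].round(3),s["ee_rot"].round(2))
E
python3 -m inch '[{"jaw":-1,"xyz":[0,0,0],"angular":[-0.07,0.026,0]},{"jaw":-1,"xyz":[0,0,0],"angular":[-0.186,0.056,0]},{"jaw":-1,"xyz":[0,0,0],"angular":[-0.3,0.086,0]},{"jaw":-1,"xyz":[0,0,0],"angular":[-0.4,0.112,0]},{"jaw":-1,"xyz":[0,0,0],"angular":[-0.4,0.112,0]},{"jaw":-1,"xyz":[0,0,0],"angular":[-0.4,0.112,0]},{"jaw":-1,"xyz":[0,0,0],"angular":[-0.4,0.112,0]},{"jaw":-1,"xyz":[0,0,0],"angular":[-0.4,0.112,0]}]'
python3 -m inch '[{"jaw":-1,"xyz":[0,0,0],"angular":[0.1,-0.026,0]},{"jaw":-1,"xyz":[0,0,0],"angular":[0.2,-0.056,0]},{"jaw":-1,"xyz":[0,0,0],"angular":[0.3,-0.086,0]},{"jaw":-1,"xyz":[0,0,0],"angular":[0.4,-0.109,0]},{"jaw":-1,"xyz":[0,0,0],"angular":[0.434,-0.116,0]},{"jaw":-1,"xyz":[0,0,0],"angular":[0.434,-0.116,0]},{"jaw":-1,"xyz":[0,0,0],"angular":[0.434,-0.116,0]},{"jaw":-1,"xyz":[0,0,0],"angular":[0.434,-0.116,0]}]' >/dev/null;python3 -c "
from h import *
tq(6)"
python3 -m inch '[{"jaw":-1,"xyz":[0,0,0],"angular":[0.107,-0.029,0]},{"jaw":-1,"xyz":[0,0,0],"angular":[0.214,-0.058,0]},{"jaw":-1,"xyz":[0,0,0],"angular":[0.32,-0.086,0]},{"jaw":-1,"xyz":[0,0,0],"angular":[0.42,-0.112,0]},{"jaw":-1,"xyz":[0,0,0],"angular":[0.42,-0.112,0]},{"jaw":-1,"xyz":[0,0,0],"angular":[0.42,-0.112,0]},{"jaw":-1,"xyz":[0,0,0],"angular":[0.42,-0.112,0]},{"jaw":-1,"xyz":[0,0,0],"angular":[0.42,-0.112,0]}]'
python3 -m inch '[{"jaw":-1,"xyz":[0,0,0],"angular":[-0.107,0.029,0]},{"jaw":-1,"xyz":[0,0,0],"angular":[-0.214,0.058,0]},{"jaw":-1,"xyz":[0,0,0],"angular":[-0.32,0.086,0]},{"jaw":-1,"xyz":[0,0,0],"angular":[-0.42,0.112,0]},{"jaw":-1,"xyz":[0,0,0],"angular":[-0.42,0.112,0]},{"jaw":-1,"xyz":[0,0,0],"angular":[-0.42,0.112,0]},{"jaw":-1,"xyz":[0,0,0],"angular":[-0.42,0.112,0]},{"jaw":-1,"xyz":[0,0,0],"angular":[-0.42,0.112,0]}]' >/dev/null;python3 -c "
from h import *
tq(6)"
```

```text
time: 24.32
tool_pos: [0.4579, 0.0111, 0.1602]
ee_rot: [179.9, 25.6, 75.0]
wrist_force: [-0.6, 0.3, -3.2]
finger_gap: 0.0566
finger_force: 77.9
J4,J5 [[-0.0242, -0.0367], [-0.0183, -0.0371], [-0.0131, -0.0302], [-0.0091, -0.0221], [-0.0062, -0.015], [-0.0047, -0.0092]] t 25.2833 [ 8.3973e+01 -2.9000e-02  8.9889e+01] [1.7998e+02 3.0000e-02 7.5210e+01]
time: 25.95
tool_pos: [0.4579, 0.0122, 0.16]
ee_rot: [179.9, -24.8, 75.3]
wrist_force: [0.6, -0.0, -3.1]
finger_gap: 0.0568
finger_force: 78.0
J4,J5 [[0.0195, 0.0626], [0.0156, 0.05], [0.0103, 0.0375], [0.0051, 0.0267], [0.0009, 0.0183], [-0.0025, 0.0122]] t 26.9167 [8.3979e+01 5.0000e-03 8.9864e+01] [179.97  -0.    75.08]
```

```bash

python3 -m inch '[{"jaw":-1,"xyz":[0,0,0],"angular":[0,0,-0.12]},{"jaw":-1,"xyz":[0,0,0],"angular":[0,0,-0.24]},{"jaw":-1,"xyz":[0,0,0],"angular":[0,0,-0.36]},{"jaw":-1,"xyz":[0,0,0],"angular":[0,0,-0.48]},{"jaw":-1,"xyz":[0,0,0],"angular":[0,0,-0.6]},{"jaw":-1,"xyz":[0,0,0],"angular":[0,0,-0.72]},{"jaw":-1,"xyz":[0,0,0],"angular":[0,0,-0.84]},{"jaw":-1,"xyz":[0,0,0],"angular":[0,0,-0.96]}]' >/dev/null
python3 -m inch '[{"jaw":-1,"xyz":[0,0,0],"angular":[0,0,-0.12]},{"jaw":-1,"xyz":[0,0,0],"angular":[0,0,-0.24]},{"jaw":-1,"xyz":[0,0,0],"angular":[0,0,-0.36]},{"jaw":-1,"xyz":[0,0,0],"angular":[0,0,-0.48]},{"jaw":-1,"xyz":[0,0,-30],"angular":[0,0,-0.55]},{"jaw":-1,"xyz":[0,0,-60],"angular":[0,0,-0.55]},{"jaw":-1,"xyz":[0,0,-60],"angular":[0,0,-0.55]},{"jaw":-1,"xyz":[0,0,-60],"angular":[0,0,-0.55]}]'; python3 -c "
from h import *
s=r.get_state();print(s['tool_pos'],s['ee_rot'])"
```

```text
time: 28.25
tool_pos: [0.4563, 0.0118, 0.0987]
ee_rot: [180.0, 0.2, -11.4]
wrist_force: [0.1, 0.4, -3.4]
finger_gap: 0.0567
finger_force: 77.6
[0.45633151 0.01184657 0.09869956] [179.97913519   0.20607661 -11.35932824]
```

```bash

python3 -m inch '[{"jaw":-1,"xyz":[0,0,-35],"angular":[0,0,0]},{"jaw":-1,"xyz":[0,0,-60],"angular":[0,0,0]},{"jaw":-1,"xyz":[0,0,-74],"angular":[0,0,0]},{"jaw":-1,"xyz":[0,0,-79],"angular":[0,0,0]},{"jaw":-1,"xyz":[0,0,-79],"angular":[0,0,0]},{"jaw":-1,"xyz":[0,0,-79],"angular":[0,0,0]},{"jaw":-1,"xyz":[0,0,-79],"angular":[0,0,0]}]'
python3 -m inch '[{"jaw":1,"xyz":[0,0,0],"angular":[0,0,0]},{"jaw":1,"xyz":[0,0,0],"angular":[0,0,0]},{"jaw":1,"xyz":[0,0,0],"angular":[0,0,0]},{"jaw":1,"xyz":[0,0,0],"angular":[0,0,0]},{"jaw":1,"xyz":[0,0,30],"angular":[0,0,0]},{"jaw":1,"xyz":[0,0,70],"angular":[0,0,0]},{"jaw":1,"xyz":[0,0,105],"angular":[0,0,0]},{"jaw":1,"xyz":[0,0,105],"angular":[0,0,0]}]'
python3 -m inch '[{"jaw":1,"xyz":[2,40,0],"angular":[0,0,0.12]},{"jaw":1,"xyz":[4,80,0],"angular":[0,0,0.24]},{"jaw":1,"xyz":[6,120,0],"angular":[0,0,0.36]},{"jaw":1,"xyz":[8,160,0],"angular":[0,0,0.48]},{"jaw":1,"xyz":[10,200,0],"angular":[0,0,0.6]},{"jaw":1,"xyz":[10,202,0],"angular":[0,0,0.668]},{"jaw":1,"xyz":[10,202,0],"angular":[0,0,0.668]},{"jaw":1,"xyz":[10,202,0],"angular":[0,0,0.668]}]'; python3 -c "
from h import *
f=r.grab_frame('top');blobs(f,.043,.058,100,(230,160,470,215))
print(r.get_state()['joints'])"
```

```text
time: 28.83
tool_pos: [0.4591, 0.0113, 0.0227]
ee_rot: [180.0, -0.1, -11.4]
wrist_force: [-0.8, 0.2, -2.6]
finger_gap: 0.057
finger_force: 77.9
time: 29.5
tool_pos: [0.4611, 0.0108, 0.133]
ee_rot: [179.9, -0.5, -11.4]
wrist_force: [0.3, 0.1, 0.7]
finger_gap: 0.0852
finger_force: 0.0
time: 30.17
tool_pos: [0.4675, 0.2137, 0.1255]
ee_rot: [179.9, 0.0, 26.8]
wrist_force: [-0.3, 0.3, -0.8]
finger_gap: 0.0854
finger_force: 0.0
px [387. 197.] n 518 z 0.049 rect mm [ 472. -207.] [97. 59.] 17.3 hsv [110.  21. 193.]
px [320. 201.] n 483 z 0.05 rect mm [459.  12.] [58. 95.] 78.9 hsv [110.  22. 198.]
px [261. 204.] n 336 z 0.049 rect mm [455. 209.] [72. 57.] 27.8 hsv [109.  23. 198.]
[ 9.92112883e+00 -8.76748563e+00 -1.99241531e+01  7.88529878e+01
 -6.16588464e-02  1.63192125e+02]
```

Both tested tins are back in place. Next is the left tin, this time shaken before the tilt test.

```bash

python3 -m inch '[{"jaw":1,"xyz":[0,0,-40],"angular":[0,0,0]},{"jaw":1,"xyz":[0,0,-80],"angular":[0,0,0]},{"jaw":1,"xyz":[0,0,-106],"angular":[0,0,0]},{"jaw":1,"xyz":[0,0,-106],"angular":[0,0,0]},{"jaw":-1,"xyz":[0,0,-106],"angular":[0,0,0]},{"jaw":-1,"xyz":[0,0,-106],"angular":[0,0,0]},{"jaw":-1,"xyz":[0,0,-106],"angular":[0,0,0]},{"jaw":-1,"xyz":[0,0,-106],"angular":[0,0,0]}]' 70
python3 -m inch '[{"jaw":-1,"xyz":[0,0,0],"angular":[0,0,0]},{"jaw":-1,"xyz":[0,0,20],"angular":[0,0,0]},{"jaw":-1,"xyz":[0,0,60],"angular":[0,0,0.12]},{"jaw":-1,"xyz":[0,0,95],"angular":[0,0,0.24]},{"jaw":-1,"xyz":[0,0,130],"angular":[0,0,0.36]},{"jaw":-1,"xyz":[0,0,140],"angular":[0,0,0.48]},{"jaw":-1,"xyz":[0,0,140],"angular":[0,0,0.6]},{"jaw":-1,"xyz":[0,0,140],"angular":[0,0,0.72]}]'
python3 -m inch '[{"jaw":-1,"xyz":[0,0,0],"angular":[0,0,0.12]},{"jaw":-1,"xyz":[0,0,0],"angular":[0,0,0.24]},{"jaw":-1,"xyz":[0,0,0],"angular":[0,0,0.36]},{"jaw":-1,"xyz":[0,0,0],"angular":[0,0,0.48]},{"jaw":-1,"xyz":[0,0,0],"angular":[0,0,0.55]},{"jaw":-1,"xyz":[0,0,0],"angular":[0,0,0.55]},{"jaw":-1,"xyz":[0,0,0],"angular":[0,0,0.55]}]'
python3 -m inch '[{"jaw":-1,"xyz":[-7,39,0],"angular":[0,0,0]},{"jaw":-1,"xyz":[-12,68,0],"angular":[0,0,0]},{"jaw":-1,"xyz":[-5,30,0],"angular":[0,0,0]},{"jaw":-1,"xyz":[0,0,0],"angular":[0,0,0]},{"jaw":-1,"xyz":[-7,39,0],"angular":[0,0,0]},{"jaw":-1,"xyz":[-12,68,0],"angular":[0,0,0]},{"jaw":-1,"xyz":[-5,30,0],"angular":[0,0,0]},{"jaw":-1,"xyz":[0,0,0],"angular":[0,0,0]}]';python3 -c "
from h import *
tq(4); print(r.get_state()['joints'])"
```

```text
time: 30.88
tool_pos: [0.4699, 0.2137, 0.0226]
ee_rot: [179.9, -0.2, 26.8]
wrist_force: [-0.7, -1.3, 7.2]
finger_gap: 0.0568
finger_force: 77.2
time: 31.55
tool_pos: [0.469, 0.2138, 0.1625]
ee_rot: [179.7, -0.1, 68.5]
wrist_force: [-0.8, 0.2, -3.2]
finger_gap: 0.0569
finger_force: 75.9
time: 32.13
tool_pos: [0.468, 0.2137, 0.1606]
ee_rot: [179.9, 0.0, 99.5]
wrist_force: [-0.0, -0.5, -2.7]
finger_gap: 0.0566
finger_force: 75.9
time: 32.8
tool_pos: [0.4666, 0.2162, 0.1598]
ee_rot: [180.0, 0.0, 100.0]
wrist_force: [-0.2, -1.6, -2.7]
finger_gap: 0.0569
finger_force: 76.4
J4,J5 [[0.7317, 2.0314], [0.1373, -0.2835], [0.0154, -0.2602], [-0.002, -0.1304]] t 33.0 [82.408 -0.    90.445] [179.92  -0.    99.47]
[ 9.90956721e+00 -9.32925406e+00 -1.68398752e+01  8.24077558e+01
 -3.38963994e-04  9.04445512e+01]
```

```bash
sed -i 's/print("J4,J5"/print("Fz",s["wrist_force"][2],"J4,J5"/' h.py
python3 -m inch '[{"jaw":-1,"xyz":[0,0,0],"angular":[-0.11,-0.019,0]},{"jaw":-1,"xyz":[0,0,0],"angular":[-0.22,-0.039,0]},{"jaw":-1,"xyz":[0,0,0],"angular":[-0.33,-0.058,0]},{"jaw":-1,"xyz":[0,0,0],"angular":[-0.43,-0.076,0]},{"jaw":-1,"xyz":[0,0,0],"angular":[-0.43,-0.076,0]},{"jaw":-1,"xyz":[0,0,0],"angular":[-0.43,-0.076,0]},{"jaw":-1,"xyz":[0,0,0],"angular":[-0.43,-0.076,0]},{"jaw":-1,"xyz":[0,0,0],"angular":[-0.43,-0.076,0]}]'
python3 -m inch '[{"jaw":-1,"xyz":[0,0,0],"angular":[0.11,0.019,0]},{"jaw":-1,"xyz":[0,0,0],"angular":[0.22,0.039,0]},{"jaw":-1,"xyz":[0,0,0],"angular":[0.33,0.058,0]},{"jaw":-1,"xyz":[0,0,0],"angular":[0.43,0.076,0]},{"jaw":-1,"xyz":[0,0,0],"angular":[0.43,0.076,0]},{"jaw":-1,"xyz":[0,0,0],"angular":[0.43,0.076,0]},{"jaw":-1,"xyz":[0,0,0],"angular":[0.43,0.076,0]},{"jaw":-1,"xyz":[0,0,0],"angular":[0.43,0.076,0]}]' >/dev/null;python3 -c "
from h import *
tq(9)"
python3 -m inch '[{"jaw":-1,"xyz":[0,0,0],"angular":[0.11,0.019,0]},{"jaw":-1,"xyz":[0,0,0],"angular":[0.22,0.039,0]},{"jaw":-1,"xyz":[0,0,0],"angular":[0.33,0.058,0]},{"jaw":-1,"xyz":[0,0,0],"angular":[0.43,0.076,0]},{"jaw":-1,"xyz":[0,0,0],"angular":[0.43,0.076,0]},{"jaw":-1,"xyz":[0,0,0],"angular":[0.43,0.076,0]},{"jaw":-1,"xyz":[0,0,0],"angular":[0.43,0.076,0]},{"jaw":-1,"xyz":[0,0,0],"angular":[0.43,0.076,0]}]'
python3 -m inch '[{"jaw":-1,"xyz":[0,0,0],"angular":[-0.11,-0.019,0]},{"jaw":-1,"xyz":[0,0,0],"angular":[-0.22,-0.039,0]},{"jaw":-1,"xyz":[0,0,0],"angular":[-0.33,-0.058,0]},{"jaw":-1,"xyz":[0,0,0],"angular":[-0.43,-0.076,0]},{"jaw":-1,"xyz":[0,0,0],"angular":[-0.43,-0.076,0]},{"jaw":-1,"xyz":[0,0,0],"angular":[-0.43,-0.076,0]},{"jaw":-1,"xyz":[0,0,0],"angular":[-0.43,-0.076,0]},{"jaw":-1,"xyz":[0,0,0],"angular":[-0.43,-0.076,0]}]' >/dev/null;python3 -c "
from h import *
tq(9)"
```

```text
time: 33.67
tool_pos: [0.4681, 0.2134, 0.1602]
ee_rot: [179.7, 24.9, 99.5]
wrist_force: [0.1, 0.1, -3.0]
finger_gap: 0.057
finger_force: 76.4
Fz -2.8344149980179023 J4,J5 [[-0.0107, -0.0617], [-0.006, -0.0504], [-0.003, -0.0385], [-0.0014, -0.0288], [-0.0009, -0.021], [-0.0011, -0.0153], [-0.0017, -0.0114], [-0.0025, -0.0087], [-0.0034, -0.0071]] t 34.7833 [ 8.2393e+01 -2.2000e-02  9.0298e+01] [1.7997e+02 2.0000e-02 9.9690e+01]
time: 35.45
tool_pos: [0.4677, 0.2143, 0.1601]
ee_rot: [-179.9, -24.9, 99.7]
wrist_force: [1.3, 1.5, -3.0]
finger_gap: 0.0567
finger_force: 76.5
Fz -2.1146918340659813 J4,J5 [[0.0146, 0.052], [0.0115, 0.0402], [0.0075, 0.0279], [0.0034, 0.0175], [0.0001, 0.0095], [-0.0028, 0.0036], [-0.0048, -0.0006], [-0.0064, -0.0033], [-0.0073, -0.0051]] t 36.5667 [ 8.2394e+01 -5.0000e-03  9.0286e+01] [179.96   0.    99.65]
```

```bash

python3 -m inch '[{"jaw":-1,"xyz":[0,0,0],"angular":[0,0,-0.12]},{"jaw":-1,"xyz":[0,0,0],"angular":[0,0,-0.24]},{"jaw":-1,"xyz":[0,0,0],"angular":[0,0,-0.36]},{"jaw":-1,"xyz":[0,0,0],"angular":[0,0,-0.48]},{"jaw":-1,"xyz":[0,0,0],"angular":[0,0,-0.6]},{"jaw":-1,"xyz":[0,0,0],"angular":[0,0,-0.72]},{"jaw":-1,"xyz":[0,0,-20],"angular":[0,0,-0.84]},{"jaw":-1,"xyz":[0,0,-40],"angular":[0,0,-0.96]}]' >/dev/null
python3 -m inch '[{"jaw":-1,"xyz":[0,0,-20],"angular":[0,0,-0.12]},{"jaw":-1,"xyz":[0,0,-40],"angular":[0,0,-0.24]},{"jaw":-1,"xyz":[0,0,-60],"angular":[0,0,-0.312]},{"jaw":-1,"xyz":[0,0,-80],"angular":[0,0,-0.312]},{"jaw":-1,"xyz":[0,0,-92],"angular":[0,0,-0.312]},{"jaw":-1,"xyz":[0,0,-98],"angular":[0,0,-0.312]},{"jaw":-1,"xyz":[0,0,-98],"angular":[0,0,-0.312]},{"jaw":-1,"xyz":[0,0,-98],"angular":[0,0,-0.312]}]'
```

```text
time: 37.9
tool_pos: [0.4681, 0.2138, 0.0225]
ee_rot: [180.0, -0.0, 26.8]
wrist_force: [-2.8, -0.4, 4.5]
finger_gap: 0.057
finger_force: 77.8
```

```bash

python3 -m inch '[{"jaw":1,"xyz":[0,0,0],"angular":[0,0,0]},{"jaw":1,"xyz":[0,0,0],"angular":[0,0,0]},{"jaw":1,"xyz":[0,0,0],"angular":[0,0,0]},{"jaw":1,"xyz":[0,0,0],"angular":[0,0,0]},{"jaw":1,"xyz":[0,0,30],"angular":[0,0,0]},{"jaw":1,"xyz":[0,0,70],"angular":[0,0,0]},{"jaw":1,"xyz":[0,0,105],"angular":[0,0,0]},{"jaw":1,"xyz":[0,0,110],"angular":[0,0,0]}]'
python3 -m inch '[{"jaw":1,"xyz":[0,-40,0],"angular":[0,0,-0.08]},{"jaw":1,"xyz":[0,-80,0],"angular":[0,0,-0.162]},{"jaw":1,"xyz":[0,-120,0],"angular":[0,0,-0.162]},{"jaw":1,"xyz":[0,-160,0],"angular":[0,0,-0.162]},{"jaw":1,"xyz":[0,-200,0],"angular":[0,0,-0.162]},{"jaw":1,"xyz":[0,-240,0],"angular":[0,0,-0.162]},{"jaw":1,"xyz":[0,-280,0],"angular":[0,0,-0.162]},{"jaw":1,"xyz":[0,-320,0],"angular":[0,0,-0.162]}]'
python3 -m inch '[{"jaw":1,"xyz":[2,-40,0],"angular":[0,0,0]},{"jaw":1,"xyz":[4,-80,0],"angular":[0,0,0]},{"jaw":1,"xyz":[5,-101,0],"angular":[0,0,0]},{"jaw":1,"xyz":[5,-101,0],"angular":[0,0,0]},{"jaw":1,"xyz":[5,-101,0],"angular":[0,0,0]},{"jaw":1,"xyz":[5,-101,0],"angular":[0,0,0]}]'; python3 -c "
from h import *
f=r.grab_frame('top');blobs(f,.043,.058,100,(230,160,470,215))"
```

```text
time: 38.57
tool_pos: [0.4707, 0.2142, 0.1384]
ee_rot: [179.8, -0.5, 26.8]
wrist_force: [0.8, 1.2, 0.9]
finger_gap: 0.0856
finger_force: 0.0
time: 39.23
tool_pos: [0.4674, -0.1084, 0.1317]
ee_rot: [179.9, -0.0, 17.5]
wrist_force: [0.9, -0.0, 0.4]
finger_gap: 0.0854
finger_force: 0.0
time: 39.73
tool_pos: [0.4726, -0.2068, 0.1314]
ee_rot: [180.0, 0.0, 17.5]
wrist_force: [-0.7, 0.5, 0.5]
finger_gap: 0.0855
finger_force: 0.0
px [258. 200.] n 502 z 0.05 rect mm [465. 214.] [96. 58.] 26.8 hsv [110.  21. 199.]
px [320. 201.] n 481 z 0.05 rect mm [459.  12.] [58. 94.] 78.8 hsv [110.  22. 198.]
```

```bash

python3 -m inch '[{"jaw":1,"xyz":[0,0,-40],"angular":[0,0,0]},{"jaw":1,"xyz":[0,0,-80],"angular":[0,0,0]},{"jaw":1,"xyz":[0,0,-112],"angular":[0,0,0]},{"jaw":1,"xyz":[0,0,-112],"angular":[0,0,0]},{"jaw":-1,"xyz":[0,0,-112],"angular":[0,0,0]},{"jaw":-1,"xyz":[0,0,-112],"angular":[0,0,0]},{"jaw":-1,"xyz":[0,0,-112],"angular":[0,0,0]},{"jaw":-1,"xyz":[0,0,-112],"angular":[0,0,0]}]' 70
python3 -m inch '[{"jaw":-1,"xyz":[0,0,0],"angular":[0,0,0]},{"jaw":-1,"xyz":[0,0,20],"angular":[0,0,0]},{"jaw":-1,"xyz":[0,0,60],"angular":[0,0,0.12]},{"jaw":-1,"xyz":[0,0,95],"angular":[0,0,0.24]},{"jaw":-1,"xyz":[0,0,130],"angular":[0,0,0.36]},{"jaw":-1,"xyz":[0,0,140],"angular":[0,0,0.48]},{"jaw":-1,"xyz":[0,0,140],"angular":[0,0,0.6]},{"jaw":-1,"xyz":[0,0,140],"angular":[0,0,0.6]}]'
python3 -m inch '[{"jaw":-1,"xyz":[25,31,0],"angular":[0,0,0]},{"jaw":-1,"xyz":[43,55,0],"angular":[0,0,0]},{"jaw":-1,"xyz":[18,24,0],"angular":[0,0,0]},{"jaw":-1,"xyz":[0,0,0],"angular":[0,0,0]},{"jaw":-1,"xyz":[25,31,0],"angular":[0,0,0]},{"jaw":-1,"xyz":[43,55,0],"angular":[0,0,0]},{"jaw":-1,"xyz":[18,24,0],"angular":[0,0,0]},{"jaw":-1,"xyz":[0,0,0],"angular":[0,0,0]}]'
python3 -m inch '[{"jaw":-1,"xyz":[0,0,0],"angular":[-0.09,0.07,0]},{"jaw":-1,"xyz":[0,0,0],"angular":[-0.18,0.14,0]},{"jaw":-1,"xyz":[0,0,0],"angular":[-0.265,0.207,0]},{"jaw":-1,"xyz":[0,0,0],"angular":[-0.347,0.271,0]},{"jaw":-1,"xyz":[0,0,0],"angular":[-0.347,0.271,0]},{"jaw":-1,"xyz":[0,0,0],"angular":[-0.347,0.271,0]},{"jaw":-1,"xyz":[0,0,0],"angular":[-0.347,0.271,0]},{"jaw":-1,"xyz":[0,0,0],"angular":[-0.347,0.271,0]}]'
python3 -m inch '[{"jaw":-1,"xyz":[0,0,0],"angular":[0.09,-0.07,0]},{"jaw":-1,"xyz":[0,0,0],"angular":[0.18,-0.14,0]},{"jaw":-1,"xyz":[0,0,0],"angular":[0.265,-0.207,0]},{"jaw":-1,"xyz":[0,0,0],"angular":[0.347,-0.271,0]},{"jaw":-1,"xyz":[0,0,0],"angular":[0.347,-0.271,0]},{"jaw":-1,"xyz":[0,0,0],"angular":[0.347,-0.271,0]},{"jaw":-1,"xyz":[0,0,0],"angular":[0.347,-0.271,0]},{"jaw":-1,"xyz":[0,0,0],"angular":[0.347,-0.271,0]}]' >/dev/null; python3 -c "
from h import *
tq(9)"
python3 -m inch '[{"jaw":-1,"xyz":[0,0,0],"angular":[0.09,-0.07,0]},{"jaw":-1,"xyz":[0,0,0],"angular":[0.18,-0.14,0]},{"jaw":-1,"xyz":[0,0,0],"angular":[0.265,-0.207,0]},{"jaw":-1,"xyz":[0,0,0],"angular":[0.347,-0.271,0]},{"jaw":-1,"xyz":[0,0,0],"angular":[0.347,-0.271,0]},{"jaw":-1,"xyz":[0,0,0],"angular":[0.347,-0.271,0]},{"jaw":-1,"xyz":[0,0,0],"angular":[0.347,-0.271,0]},{"jaw":-1,"xyz":[0,0,0],"angular":[0.347,-0.271,0]}]'
python3 -m inch '[{"jaw":-1,"xyz":[0,0,0],"angular":[-0.09,0.07,0]},{"jaw":-1,"xyz":[0,0,0],"angular":[-0.18,0.14,0]},{"jaw":-1,"xyz":[0,0,0],"angular":[-0.265,0.207,0]},{"jaw":-1,"xyz":[0,0,0],"angular":[-0.347,0.271,0]},{"jaw":-1,"xyz":[0,0,0],"angular":[-0.347,0.271,0]},{"jaw":-1,"xyz":[0,0,0],"angular":[-0.347,0.271,0]},{"jaw":-1,"xyz":[0,0,0],"angular":[-0.347,0.271,0]},{"jaw":-1,"xyz":[0,0,0],"angular":[-0.347,0.271,0]}]' >/dev/null;python3 -c "
from h import *
tq(9)"
```

```text
time: 40.45
tool_pos: [0.4746, -0.2084, 0.0228]
ee_rot: [179.7, -0.1, 17.5]
wrist_force: [-0.6, 1.5, 7.3]
finger_gap: 0.0565
finger_force: 77.5
time: 41.12
tool_pos: [0.4735, -0.2079, 0.162]
ee_rot: [179.8, 0.0, 52.2]
wrist_force: [-0.0, -0.4, -5.3]
finger_gap: 0.0565
finger_force: 77.1
time: 41.78
tool_pos: [0.4733, -0.204, 0.159]
ee_rot: [-179.9, 0.0, 52.1]
wrist_force: [-0.2, -1.0, -4.0]
finger_gap: 0.0561
finger_force: 80.1
time: 42.45
tool_pos: [0.4726, -0.2078, 0.1602]
ee_rot: [179.8, 25.1, 51.7]
wrist_force: [-0.6, 0.2, -3.1]
finger_gap: 0.0564
finger_force: 80.0
Fz -4.980632755837723 J4,J5 [[-0.0184, -0.0547], [-0.0136, -0.0407], [-0.0105, -0.0262], [-0.009, -0.0144], [-0.0086, -0.0056], [-0.0087, 0.0007], [-0.0095, 0.0051], [-0.0106, 0.008], [-0.0116, 0.0098]] t 43.5667 [ 8.236e+01 -2.000e-02  8.990e+01] [1.7997e+02 2.0000e-02 5.1910e+01]
time: 44.23
tool_pos: [0.4731, -0.2069, 0.1601]
ee_rot: [180.0, -25.1, 52.0]
wrist_force: [0.4, 0.6, -4.9]
finger_gap: 0.0566
finger_force: 80.2
Fz -4.489564796080597 J4,J5 [[0.0083, 0.0429], [0.0031, 0.0374], [-0.0017, 0.0225], [-0.0062, 0.01], [-0.0102, 0.0007], [-0.0133, -0.006], [-0.0158, -0.0104], [-0.0173, -0.0135], [-0.0183, -0.0154]] t 45.35 [ 8.2360e+01 -4.0000e-03  8.9888e+01] [179.96   0.    51.86]
```

Left and middle tins show no weight shift between the two tilts. The right tin's J5 torque shifts from +0.010 to -0.015, so it is the rattler. I'm carrying it to the pad tray.

```bash

python3 -m inch '[{"jaw":-1,"xyz":[15,6,10],"angular":[0,0,0]},{"jaw":-1,"xyz":[40,15,10],"angular":[0,0,0]},{"jaw":-1,"xyz":[70,27,10],"angular":[0,0,0]},{"jaw":-1,"xyz":[100,38,10],"angular":[0,0,0]},{"jaw":-1,"xyz":[125,48,10],"angular":[0,0,0]},{"jaw":-1,"xyz":[145,55,10],"angular":[0,0,0]},{"jaw":-1,"xyz":[156,60,10],"angular":[0,0,0]},{"jaw":-1,"xyz":[156,60,10],"angular":[0,0,0]}]' >/dev/null
python3 -m inch '[{"jaw":-1,"xyz":[0,0,0],"angular":[0,0,0]},{"jaw":-1,"xyz":[0,0,0],"angular":[0,0,0]},{"jaw":-1,"xyz":[0,0,0],"angular":[0,0,0]},{"jaw":-1,"xyz":[0,0,0],"angular":[0,0,0]},{"jaw":-1,"xyz":[0,0,0],"angular":[0,0,0]},{"jaw":-1,"xyz":[0,0,0],"angular":[0,0,0]},{"jaw":-1,"xyz":[0,0,0],"angular":[0,0,0]},{"jaw":-1,"xyz":[0,0,0],"angular":[0,0,0]}]'; python3 -c "
from h import *
g=r.grab_frame('scene');cv2.imwrite('pics/s2.png',cv2.resize(g['frame'][80:280,200:500,::-1],None,fx=2.5,fy=2.5))"
```

```text
time: 46.68
tool_pos: [0.6286, -0.1475, 0.1697]
ee_rot: [180.0, 0.0, 51.9]
wrist_force: [-0.6, -0.7, -4.9]
finger_gap: 0.0569
finger_force: 80.2
```

View pics/s2.png

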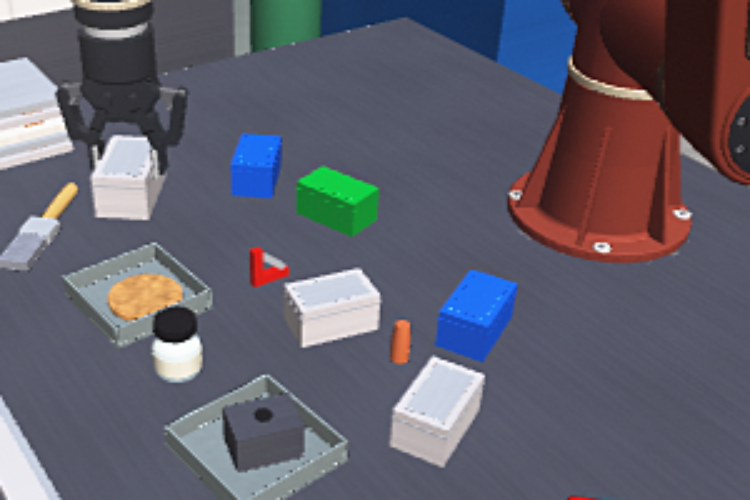

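The held tin is level over the cork-pad tray (crop 127,180; the tray is below at 140,290). The two quiet tins, nozzle, square, jar and block are all in place. Handing in.

```bash
python3 -c "
from cell import r
print(r.job_done())"
```

```text
the job is handed in; nothing more can be done
None
```

I handed the job in holding the right tin level and still, about 15 cm above the bench over the middle of the cork-pad tray; the quiet left and middle tins stand upright in their places, but the right tin was picked from a weight shift on tilting (about half what I expected, none in the other two), not from hearing a rattle.

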